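# Open the damper of the powder extraction unit

### The job

Open the damper of the extraction unit on the fingerprint bench: with the fingers, push its orange knob along the long leg of the L-shaped slot to the corner, then push it round the corner and along the short leg until it stands fully home at the green-dot end, and take the hand away. Only push the knob, gently - do not squeeze it, ram it or pull it upwards - and leave everything else on the bench where it is.

Things in the scene. Friction and masses are not known exactly. Their poses are not given: they have to be found in the camera images.
- extractor: Fixed low box, white cover, grey rim, 240 (x) x 200 (y) x 46 mm high. Origin: centre of its underside, z up. A 16 mm wide L slot goes through the cover: long leg along the box's +x at y = -30 mm from x = -58 to 48; short leg from there along +y at x = 40 mm, up to y = 43. Red dot at the slot's start, green at its end. A 36 mm thick duct stub sticks out 25 mm on the -y side at x = 60.
- slot_start (a point): Point at the top of the cover (46 mm above the bench) where the knob's axis stands when it rests against the closed (red-dot) end of the long leg.
- slot_corner (a point): Point at the top of the cover on the slot's centre lines where the long leg meets the short leg; 92 mm from slot_start.
- slot_end (a point): Point at the top of the cover where the knob's axis stands when it is fully home against the end of the short leg (green dot beside it); 67 mm from slot_corner.
- knob_center (a point): Centre of the orange knob, an upright cylinder 30 mm wide and 30 mm high; its underside is 8 mm above the cover, this point 23 mm. A 12 mm steel pin under it passes through the slot (2 mm play each side) to a 64 mm wide foot under the cover that holds it captive, with 4 mm of play up and down. It starts in the first 35 mm of the long leg.
- knob: The same knob with its pin and foot, one loose piece of about 250 g that slides on light friction alone (about 0.5 to 1 N) and stays where it is left; it is free to spin. Origin: underside of the foot, 39 mm below the centre of the knob.
- powder_jar: Bystander: small orange jar with black cap, 36 mm wide, 45 mm high, loose on the cover of the unit near its own -x +y corner. Origin: centre of its underside.
- marker_near: Bystander: yellow tent-shaped evidence marker, about 80 x 70 mm and 90 mm high, standing on the bench beside the unit's +y side. Origin: centre of its underside.
- marker_far: Bystander: a second such yellow marker, beyond the unit. Origin: centre of its underside.
- flask: Bystander: red drinking flask with white lid and handle, 76 mm wide, 213 mm high. Origin: centre of its underside.
- dust_brush: Bystander: brush lying on the bench on the left. Origin: its underside.
- tape_roll: Bystander: ring of clear tape, 90 mm wide, 24 mm high, on the right. Origin: centre of its underside.
- print_tile: Bystander: black tile 100 x 100 x 8 mm on the right. Origin: centre of its underside.
Mind the look-alikes: they are no part of the job. Of the things that look like the knob, the middle-sized one is meant.

How it is judged:
On the way, in this order (a step that is already met when the one before it is completed fails the run):
1. the knob has been pushed along the long leg to the corner (x of knob_center in the frame of extractor above 0.034 m), for 0.1 s.
2. the knob has been pushed along the short leg to its end (y of knob_center in the frame of extractor above 0.032 m and x of knob_center in the frame of extractor above 0.034 m), for 0.1 s.
At the end, for the whole second after the job is handed in: The knob stands at the end of the short leg (within 5 mm of the stop), flat on its foot and at rest (all of step 2 and x of knob_center in the frame of extractor below 0.046 m and z of knob_center in the frame of extractor between 0.066 and 0.0715 m and linear speed of knob below 0.01 m/s); the robot touches nothing.
It fails at once if the knob is pulled up against the cover (raised more than 3 mm) (z of knob_center in the frame of extractor above 0.072 m).
It fails at once if the knob is squeezed or rammed (more than 35 N from the fingers) (contact force between the fingers and knob above 35 N).
It fails at once if a bystander is moved by more than 20 mm (distance of any of powder_jar, marker_near, marker_far, flask, dust_brush, tape_roll, print_tile from where it was at the start of the episode above 0.02 m).
It also fails if it takes over 45 s, if anything falls off the work surface, if the arm or the gripper's body presses on something with over 40 N, if the wrist force passes 120 N, or if a joint passes its speed limit or range.

### The arm

A 6-joint arm with a two-finger parallel gripper is mounted at the origin on the work surface. World frame = base frame: x ahead of the robot, y to its left, z up, the work surface at z = 0. Lengths are in m, angles in rad, forces in N, time in s.
With the tool pointing down it reaches from about 0.325 to 1 m from the base axis. Payload 5.1 kg.
Tool frame: the origin (TCP) lies between the finger pads; the fingertips stand 17 mm ahead of it and the grasp point (between the pads) lies 2 mm behind it (manip.tcp_to_tips is the distance from the TCP to the fingertips, in m); z points along the fingers, y is the line along which they close (so a half turn about z gives the same grasp; the last joint's range is limited). The gripper opens to 85 mm and grips with 20 to 120 N. Pads are 22 mm wide; open, the fingers measure 114 mm over their backs; the gripper's body (76 mm by 85 mm) begins 54 mm behind the grasp point. The pads swing forward as they close: fully open they stand 13 mm farther back than shut.
Start: joints at [-1.25, 0.124, 1.65, -0, 1.367, -0.083], TCP at [0.255, -0.598, 0.248] pointing down, gripper open.
Joint ranges: [-2.61, 2.61], [-1.02, 2.33], [0.03, 2.71], [-1.35, 4.49], [0.32, 2.68], [-2.91, 2.91]. Speed limits (rad/s): [2.57, 2.57, 3.14, 3.14, 3.14, 3.14].

### API

Orientations are given as a unit quaternion [w, x, y, z].
In Python, from bench import sensors, viewer, manip, nets gives the robot as it stands. The module is installed in compiled form; this text tells all that it offers.
- The arm moves only by the shell command python3 -m crank 'ROWS' [FORCE]. ROWS is JSON, a list that holds one entry, the list of rows, each a list of 7 numbers: the shift along the tool's x, y, z in m, then the turn, a rotation vector about the tool's x, y, z in degrees, then the closure, from 0 (fully open) to 1 (shut). In form: [[[dx, dy, dz, ax, ay, az, claw], ...]]. A call has 1 to 10 rows; each row shifts and turns the commanded pose from where the row before left it, along the tool's axes as they then stand; what a row does not reach is not made up. A row lasts 1/10 s, in which the tool goes at most 50 mm and 8.59 degrees, less where a joint would pass 70% of its speed; a pose out of reach is approached as far as the arm can. A call with a gripper value outside its range is refused whole. The fingers move at their own pace and stop on an object; FORCE is the grip in N (left out, the last holds). Time passes only in rows, so rows that do not move let the fingers close. It gives the time, the measured TCP pose, the force, the opening and the grip force at its end, in the units of the state.
- sensors.sense(): the state, without advancing time (a new reading comes with each control period).
- viewer.read_camera(name): name is "scene" or "side" or "wrist"; returns a dict with "pixels" (384x512x3 uint8, red, green, blue), "mtx" (3x3 intrinsics, pixels), "k1" (the pictures are not rectified: a ray, as slopes to the right and down, at radius r is drawn at 1 + k1 r^2 times it, then the intrinsics apply), "eye" and "attitude" of the camera in the world. Camera axes: x right, y up, looking along -z (the intrinsics and any distortion apply to the point x, -y, -z); pixel columns grow to the right and rows downward; lengths in m; the calibration is good to about 2 mm. A picture is of the moment at which its call begins. There is no depth.
- manip.finish_job(): hands the job in; it is judged then, once.
Trained networks look in a picture, given as the dict that the camera call returned (one of the last four; its "shot" number tells which), for a name from the list of things; names that differ only in an ending like _2 or _b are one class to them, and where a whole thing is asked for, a point or a joint stands for the part that bears it (a point fixed in the world has none). Each returns a list of dicts, best first, with "p" (0 to 1); they miss things now and then, are a little off and sometimes report something else, mostly with a low value. They report only what shows in the picture. A call takes as long as a camera call. They do not tell look-alikes from the thing itself.
- nets.find_in(label, picture): "location" ([row, column] in pixels, amid what is visible of it).
The state is a dict: "time": time; "joints": joint angles; "joint_velocities": joint speeds; "effort": joint torques, N m; "tool_pos": TCP position; "tcp_rot": TCP orientation; "contact_force": force on the tool from outside, world axes, zero at the start; "moment": the same for the moment, N m; "opening": finger opening in m; "finger_force": force on a finger pad.
Only numpy, scipy, OpenCV 4.12 (cv2) and the standard library are available. Lean on these libraries where they do the work, as an engineer would, in place of code of your own. Each camera call takes 0.05 s, during which the arm holds its last target. There are 200 camera calls.

## Working session

There is one attempt and no reset: what is moved stays moved. The work goes in short steps, Python scripts to look and compute and a shell command to move; the robot and the scene stay as the last step left them, time stands still between calls to the robot, and variables do not carry over. Pictures are saved under pics/ and viewed, at most 10 in all, crops included, and the job is handed in when it is done.

```bash
mkdir -p pics; cat > h.py <<'E'
import numpy as np, cv2
from bench import sensors, viewer, manip, nets
from scipy.spatial.transform import Rotation as R
def Rm(c):
    a=np.array(c["attitude"],float)
    return a if a.shape==(3,3) else R.from_quat(a,scalar_first=True).as_matrix()
def ray(c,row,col):
    K=np.array(c["mtx"]); d=np.array([(col-K[0,2])/K[0,0],(row-K[1,2])/K[1,1]]); u=d.copy()
    for _ in range(30): u=d/(1+c["k1"]*(u@u))
    return Rm(c)@np.array([u[0],-u[1],-1.])
def atz(c,row,col,z):
    e=np.array(c["eye"]); r=ray(c,row,col); return e+r*(z-e[2])/r[2]
def proj(c,p):
    q=Rm(c).T@(np.array(p)-np.array(c["eye"])); u=np.array([q[0],-q[1]])/-q[2]; u=u*(1+c["k1"]*(u@u))
    K=np.array(c["mtx"]); return np.array([K[1,1]*u[1]+K[1,2],K[0,0]*u[0]+K[0,2]])
def save(c,n,crop=None,s=1):
    im=c["pixels"][:,:,::-1]
    if crop: im=im[crop[0]:crop[1],crop[2]:crop[3]]
    cv2.imwrite("pics/"+n,cv2.resize(im,None,fx=s,fy=s,interpolation=cv2.INTER_CUBIC))
E
python3 - <<'E'
from h import *
s=sensors.sense(); print(s["tool_pos"],s["tcp_rot"],s["opening"],manip.tcp_to_tips)
for n in("scene","side"):
    c=viewer.read_camera(n); save(c,n+".png",s=1.5); print(n,c["eye"],c["attitude"],c["k1"])
    for l in("knob","extractor","slot_start","slot_corner","slot_end","powder_jar"):
        print(l,[(np.round(d["location"]),round(d["p"],2)) for d in nets.find_in(l,c)][:4])
E
```

```text
[ 0.25519031 -0.59718287  0.24703409] [-1.04206100e-03  9.79686006e-01  2.00534844e-01 -1.41740289e-04] 0.08563788075846367 0.017
scene [1.35796464 0.22876732 1.17705739] [0.56817911 0.18583473 0.25866571 0.75876875] -0.09430173908740287
knob [(array([149., 195.]), 0.82), (array([181., 234.]), 0.64), (array([166., 197.]), 0.53)]
extractor [(array([178., 229.]), 0.96)]
slot_start [(array([180., 230.]), 0.69)]
slot_corner [(array([177., 236.]), 0.72)]
slot_end [(array([180., 233.]), 0.77)]
powder_jar []
side [ 0.38347081 -0.97404028  0.90134476] [ 0.9034431   0.41767142 -0.0434652  -0.08632451] -0.02769473129088328
knob [(array([287., 203.]), 0.96), (array([266., 243.]), 0.77)]
extractor [(array([229., 238.]), 0.71)]
slot_start [(array([231., 238.]), 0.9)]
slot_corner [(array([228., 240.]), 0.69)]
slot_end [(array([231., 238.]), 0.8)]
powder_jar [(array([203., 209.]), 0.72), (array([231., 239.]), 0.32)]
```

View pics/scene.png

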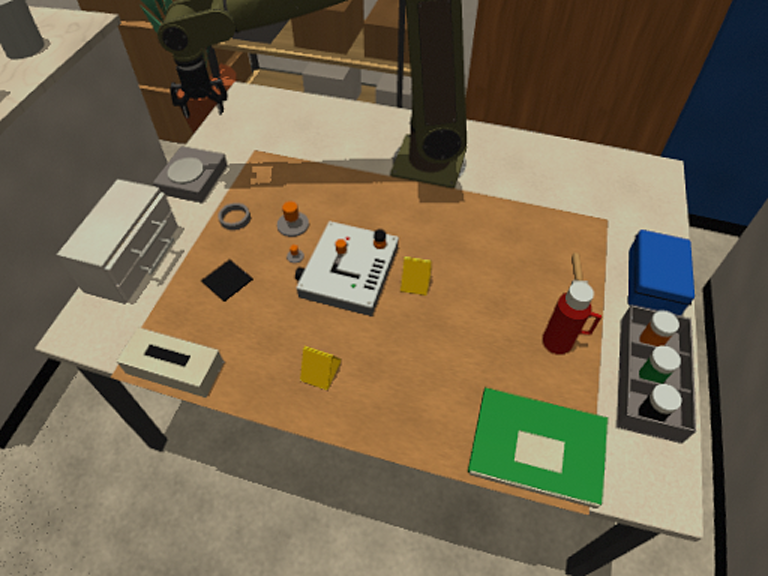

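View pics/side.png

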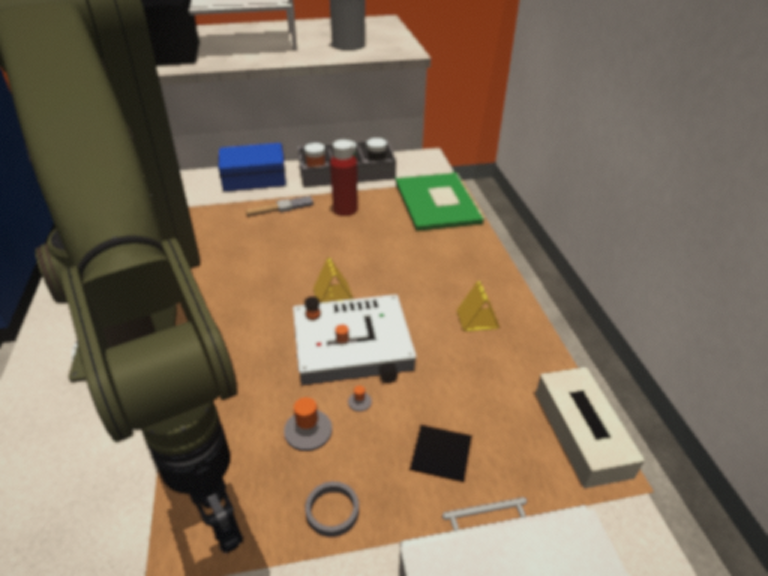

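The scene view (1.5x pixels, col,row) has three orange knob-like things. The large one on a grey disc is at (291,212), the small one at (294,251), and the middle-sized one on the white unit at (341,246). The one on the unit is meant, because it stands in the L slot and is the middle size. I'll confirm it in a crop and fit the extractor pose at the same time.

```bash
python3 - <<'E'
from h import *
from scipy.optimize import least_squares
cs={}
for n in("scene","side"):
    c=cs[n]=viewer.read_camera(n); im=c["pixels"]
    hsv=cv2.cvtColor(im,cv2.COLOR_RGB2HSV)
    def blobs(m,lab):
        k,L,st,ce=cv2.connectedComponentsWithStats(m.astype(np.uint8))
        for i in range(1,k):
            x,y=ce[i]
            if st[i,4]>=2 and 190<x<290 and 125<y<270: print(n,lab,"rc",ce[i][::-1].round(1),"area",st[i,4],"box",st[i,:4])
    H,S,V=[hsv[...,i].astype(int) for i in range(3)]
    blobs((H<14)&(S>200)&(V>120),"orange"); blobs((H>45)&(H<85)&(S>90),"green"); blobs(((H>172)|(H<3))&(S>120)&(V>100),"red")
    w=((S<40)&(V>140)).astype(np.uint8); k,L,st,ce=cv2.connectedComponentsWithStats(w)
    i=L[190,245] if n=="scene" else L[235,240]
    print("white",n,i,st[i]); 
    if i:
        cnt=cv2.convexHull(max(cv2.findContours((L==i).astype(np.uint8),0,2)[0],key=cv2.contourArea))
        print(cv2.approxPolyDP(cnt,4,True)[:,0].tolist())
s=cs["scene"]; a=cv2.resize(s["pixels"][125:215,180:290],(792,648),interpolation=cv2.INTER_CUBIC)[:600,:,::-1]; cv2.imwrite("pics/crop1.png",a)
E
```

```text
scene orange rc [134. 193.] area 3 box [192 134   3   1]
scene orange rc [135.5 196.5] area 2 box [196 135   2   2]
scene orange rc [139.5 196.5] area 2 box [196 139   2   2]
scene orange rc [161.5 224.2] area 4 box [224 160   2   4]
scene orange rc [163.  195.5] area 2 box [195 163   2   1]
scene orange rc [162.8 251.5] area 4 box [250 162   4   2]
scene green rc [190.2 235. ] area 4 box [234 190   3   2]
scene red rc [158.5 231. ] area 2 box [231 158   1   2]
white scene 0 [     0      0    512    384 191508]
white side 33 [ 196  197   81   51 2834]
[[264, 198], [275, 238], [200, 247], [197, 204]]
```

View pics/crop1.png

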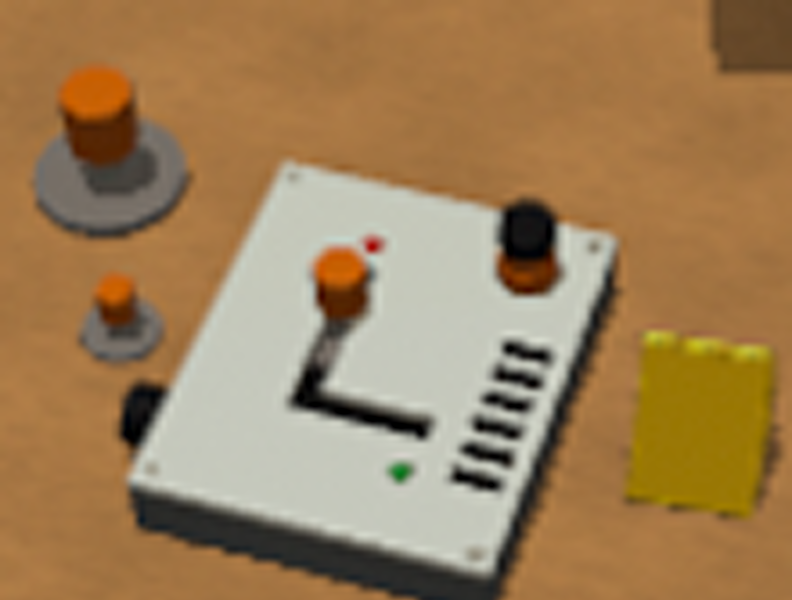

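The crop confirms it: the middle-sized knob at crop (341,284) stands in the L slot of the unit next to the red dot (373,243). The green dot is at (400,470) and the jar at (527,250). The large knob (97,115) and small knob (117,300) stand on loose discs on the bench.

```bash
python3 - <<'E'
from h import *
from scipy.optimize import least_squares
S=viewer.read_camera("scene"); D=viewer.read_camera("side")
f=lambda u,v:((v+.5)/7.2-.5+125,(u+.5)/7.2-.5+180)
Z=.046
cor=[(-.12,-.1),(-.12,.1),(.12,.1),(.12,-.1)]
ps=[f(287,162),f(617,238),f(495,580),f(130,482)]; pd=[(247,200),(204,197),(198,264),(238,275)]
def T(v,p): c,s=np.cos(v[2]),np.sin(v[2]); return np.array([v[0]+c*p[0]-s*p[1],v[1]+s*p[0]+c*p[1],p[2] if len(p)>2 else Z])
def res(v,a=1,b=1): return np.r_[tuple(np.r_[proj(S,T(v,q))-p]*a for q,p in zip(cor,ps))+tuple((proj(D,T(v,q))-p)*b for q,p in zip(cor,pd))]
for a,b in((1,0),(0,1),(1,.5)):
    o=least_squares(res,[.6,0,0],args=(a,b)); print(a,b,o.x.round(4),np.degrees(o.x[2]).round(2),o.fun.round(1))
v=o.x
k1=atz(S,*f(340,262),.084); k2=atz(S,*f(341,284),.069); k3=atz(D,*(222,228),.069)
print(k1,k2,k3)
inv=lambda p:R.from_euler('z',-v[2]).apply(np.array(p)-[v[0],v[1],0])
for p in(k1,k2,k3):print("in box",inv(p).round(4))
for n,u,w in(("corner",308,395),("end",425,428)): print(n,inv(atz(S,*f(u,w),Z)).round(4))
for n,p in(("start",(-.052,-.03)),("corner",(.04,-.03)),("end",(.04,.037))): print(n,T(v,p).round(4))
E
```

```text
1 0 [ 0.497  -0.1001 -0.0147] -0.84 [ 0.3 -0.1  0.1  0.4 -0.6 -0.3  0.3  0.  -0.   0.  -0.  -0.  -0.   0.
 -0.   0. ]
0 1 [ 0.4937 -0.1048 -0.0345] -1.98 [-0.  -0.  -0.  -0.  -0.  -0.  -0.  -0.   0.4 -1.4 -0.4 -1.2 -1.3  1.
  0.4  1.6]
1 0.5 [ 0.4958 -0.1009 -0.0191] -1.09 [-0.  -0.1 -0.   0.4 -0.8 -0.6 -0.1 -0.2 -0.1 -0.1 -0.4 -0.5 -1.2  0.4
 -0.5  1.2]
[ 0.46924182 -0.13195371  0.084     ] [ 0.47197282 -0.13133574  0.069     ] [ 0.47028881 -0.13265448  0.069     ]
in box [-0.026  -0.0315  0.084 ]
in box [-0.0233 -0.0309  0.069 ]
in box [-0.0249 -0.0322  0.069 ]
corner [ 0.0379 -0.0293  0.046 ]
end [0.0406 0.038  0.046 ]
start [ 0.4432 -0.1299  0.046 ]
corner [ 0.5352 -0.1317  0.046 ]
end [ 0.5365 -0.0647  0.046 ]
```

```bash
python3 -m crank '[[[0,0,0,0,0,8.07,1],[0,0,0,0,0,8.07,1],[0,0,0,0,0,8.07,1],[0.013,-0.039,0,0,0,0,1],[0.013,-0.039,0,0,0,0,1],[0.013,-0.039,0,0,0,0,1],[0.013,-0.039,0,0,0,0,1],[0.013,-0.039,0,0,0,0,1],[0.013,-0.039,0,0,0,0,1],[0.013,-0.039,0,0,0,0,1]]]' 20
python3 -m crank '[[[0.013,-0.039,0,0,0,0,1],[0.013,-0.039,0,0,0,0,1],[0.013,-0.039,0,0,0,0,1],[0.013,-0.039,0,0,0,0,1],[0.013,-0.039,0,0,0,0,1],[0,0,0,0,0,0,1],[0,0,0,0,0,0,1]]]'
python3 - <<'E'
from h import *
s=sensors.sense(); r=R.from_quat(s["tcp_rot"],scalar_first=True).as_matrix(); print(s["tool_pos"],r.round(4),s["contact_force"],s["opening"])
c=viewer.read_camera("wrist"); save(c,"w1.png",s=1.5); print(c["eye"])
print([proj(c,p).round() for p in ([.4432,-.1299,.046],[.5352,-.1317,.046],[.5365,-.0647,.046],[.471,-.131,.069])])
E
```

```text
time: 1.9
tool_pos: [0.3517, -0.3249, 0.2485]
tcp_rot: [0.0, 1.0, -0.01, 0.0]
contact_force: [0.7, -0.5, 0.1]
opening: 0.0001
finger_force: 0.0
time: 2.6
tool_pos: [0.4203, -0.1322, 0.2485]
tcp_rot: [0.0, 1.0, -0.008, 0.0]
contact_force: [0.9, -1.0, 0.8]
opening: -0.0
finger_force: 0.0
[ 0.42026619 -0.13215595  0.24850075] [[ 9.999e-01 -1.630e-02  2.000e-04]
 [-1.630e-02 -9.999e-01 -6.000e-04]
 [ 2.000e-04  6.000e-04 -1.000e+00]] [ 0.90568269 -1.0212892   0.84619815] -1.8284950665324758e-05
[ 0.48999671 -0.13404052  0.37439662]
[array([148., 252.]), array([ 53., 253.]), array([ 53., 183.]), array([122., 253.])]
```

View pics/w1.png

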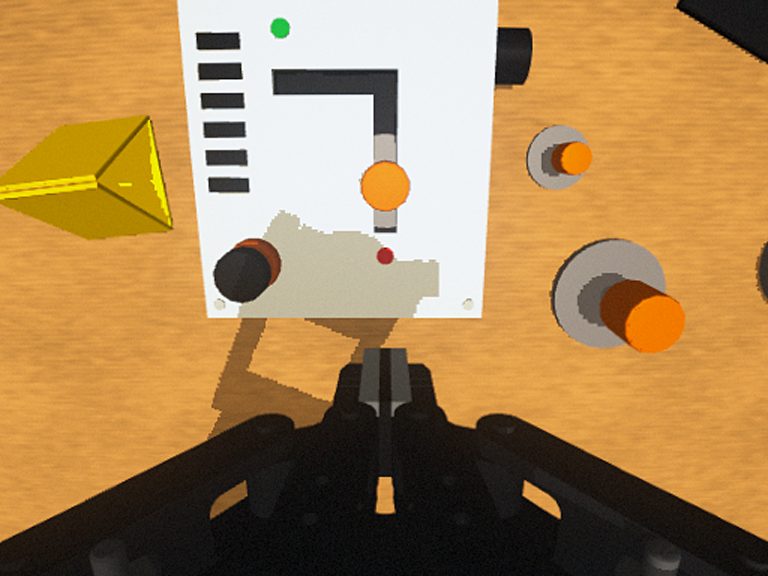

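The wrist view (1.5x pixels) shows the knob at (385,187), the L slot with its corner near (385,82) and closed end at (272,82). The jar is at (245,270), and the fingers are shut below the box edge. Next I'll measure from this view.

```bash
python3 - <<'E'
from h import *
c=viewer.read_camera("wrist"); g=lambda u,v,z: atz(c,(v+.5)/1.5-.5,(u+.5)/1.5-.5,z).round(4)
for n,u,v,z in(("knobtop",385,187,.084),("slotstart",385,233,.046),("slotfar",385,70,.046),("legmid",385,82,.046),("end edge",272,82,.046),("corner -x-y",482,318,.046),("corner -x+y",207,318,.046),("bigtop",655,322,.08),("jarcap",243,274,.091)): print(n,g(u,v,z))
E
```

```text
knobtop [ 0.4697 -0.1352  0.084 ]
slotstart [ 0.4358 -0.1347  0.046 ]
slotfar [ 0.5408 -0.1365  0.046 ]
legmid [ 0.5336 -0.1363  0.046 ]
end edge [ 0.5352 -0.0637  0.046 ]
corner -x-y [ 0.3722 -0.2045  0.046 ]
corner -x+y [ 0.3755 -0.0032  0.046 ]
bigtop [ 0.3793 -0.3137  0.08  ]
jarcap [ 0.4194 -0.0471  0.091 ]
```

```bash
python3 -m crank '[[[0,0.002,0.035,0,0,0,1],[0,0,0.035,0,0,0,1],[0,0,0.035,0,0,0,1],[0,0,0.03,0,0,0,1],[0,0,0.02,0,0,0,1],[0,0,0.017,0,0,0,1],[0,0,0,0,0,0,1],[0,0,0,0,0,0,1]]]'
python3 -m crank '[[[0.006,0,0,0,0,0,1],[0.006,0,0,0,0,0,1],[0.006,0,0,0,0,0,1],[0.006,0,0,0,0,0,1],[0.006,0,0,0,0,0,1],[0.006,0,0,0,0,0,1],[0,0,0,0,0,0,1]]]'
python3 - <<'E'
from h import *
c=viewer.read_camera("wrist"); save(c,"w2.png",s=1.5); print(c["eye"])
E
```

```text
time: 3.5
tool_pos: [0.4199, -0.1358, 0.0765]
tcp_rot: [-0.0, 1.0, -0.01, -0.0]
contact_force: [0.4, 1.2, 0.4]
opening: -0.0001
finger_force: 0.0
time: 4.2
tool_pos: [0.4569, -0.1354, 0.0764]
tcp_rot: [0.0, 1.0, -0.009, 0.0]
contact_force: [0.0, -0.3, 0.4]
opening: 0.0003
finger_force: 0.0
[ 0.52664201 -0.1375142   0.20238292]
```

View pics/w2.png

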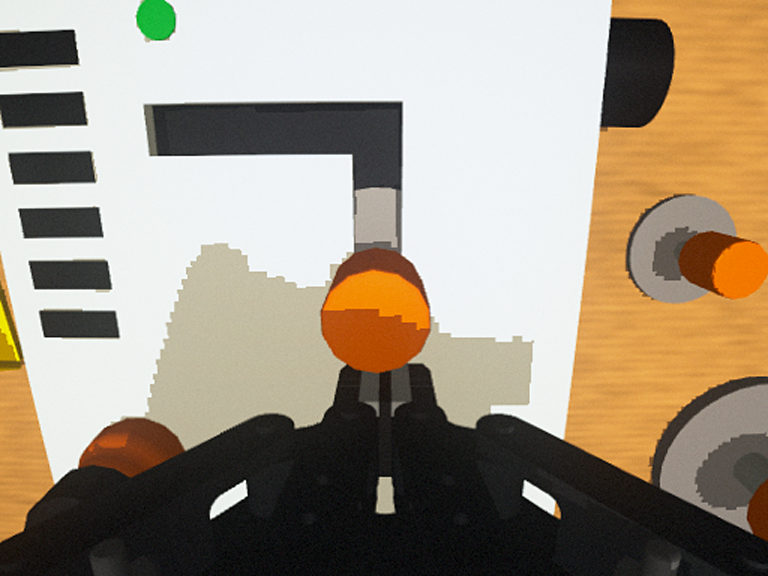

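The wrist view (1.5x pixels) shows the fingers close behind the knob, whose top is at (376,320). The corner is at (378,129). I'll measure the offset between finger and knob.

```bash
python3 - <<'E'
from h import *
c=viewer.read_camera("wrist"); g=lambda u,v,z: atz(c,(v+.5)/1.5-.5,(u+.5)/1.5-.5,z).round(4)
for n,u,v,z in(("knobtop",376,320,.084),("slotfar",378,103,.046),("legmid",378,129,.046),("legy",378,180,.046),("endedge",148,129,.046)): print(n,g(u,v,z))
print(sensors.sense()["tool_pos"])
E
```

```text
knobtop [ 0.4838 -0.1346  0.084 ]
slotfar [ 0.541  -0.1358  0.046 ]
legmid [ 0.5333 -0.1356  0.046 ]
legy [ 0.5177 -0.1353  0.046 ]
endedge [ 0.5351 -0.063   0.046 ]
[ 0.45616993 -0.1353066   0.07618761]
```

```bash
python3 -m crank '[[[0.006,0,0,0,0,0,1],[0.006,0,0,0,0,0,1],[0.006,0,0,0,0,0,1],[0.006,0,0,0,0,0,1],[0.006,0,0,0,0,0,1],[0.006,0,0,0,0,0,1],[0.006,0,0,0,0,0,1],[0.005,0,0,0,0,0,1],[0.003,0,0,0,0,0,1],[0,0,0,0,0,0,1]]]'
python3 - <<'E'
from h import *
print(sensors.sense()["tool_pos"])
c=viewer.read_camera("wrist"); save(c,"w3.png",s=1.5)
print("corner leg px",proj(c,[.5335,-.1356,.084]).round(1)*1.5)
E
```

```text
time: 5.3
tool_pos: [0.5066, -0.1364, 0.0765]
tcp_rot: [0.0, 1.0, -0.009, 0.0]
contact_force: [0.3, -0.9, -0.1]
opening: 0.0001
finger_force: 0.0
[ 0.50664463 -0.13640712  0.07650544]
corner leg px [321.15 375.6 ]
```

View pics/w3.png

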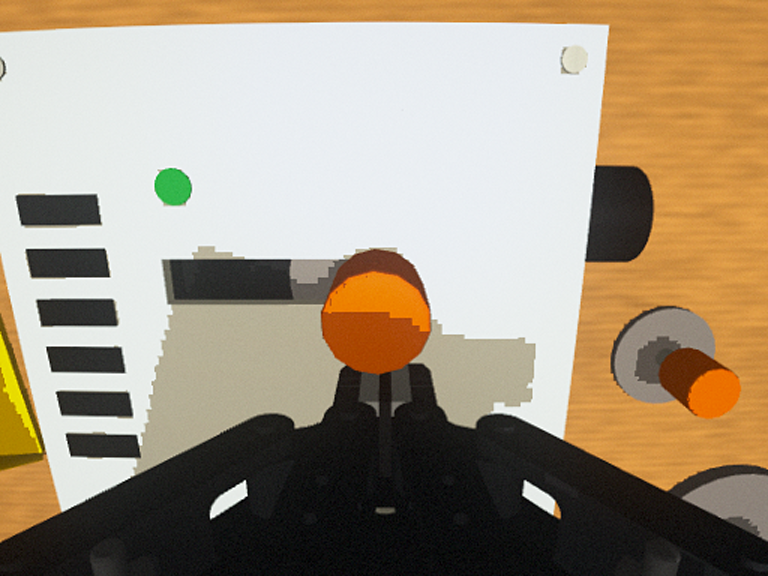

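The knob top is at (376,321), exactly on the predicted corner position. Next: back off, go round to the -y side and push along +y.

```bash
python3 -m crank '[[[-0.015,0,0,0,0,0,1],[0,0,0,0,0,0,1],[0,0.018,0,0,0,0,1],[0,0.018,0,0,0,0,1],[0,0.016,0,0,0,0,1],[0.014,0,0,0,0,0,1],[0.014,0,0,0,0,0,1],[0.014,0,0,0,0,0,1],[0,0,0,0,0,0,1]]]'
python3 -m crank '[[[0,-0.006,0,0,0,0,1],[0,-0.006,0,0,0,0,1],[0,-0.006,0,0,0,0,1],[0,-0.006,0,0,0,0,1],[0,-0.006,0,0,0,0,1],[0,-0.006,0,0,0,0,1],[0,-0.006,0,0,0,0,1],[0,0,0,0,0,0,1]]]'
python3 - <<'E'
from h import *
print(sensors.sense()["tool_pos"])
c=viewer.read_camera("wrist"); save(c,"w4.png",s=1.5)
E
```

```text
time: 6.25
tool_pos: [0.5345, -0.1885, 0.0767]
tcp_rot: [0.0, 1.0, -0.009, 0.001]
contact_force: [0.3, 0.3, -0.7]
opening: 0.0002
finger_force: 0.0
time: 7.05
tool_pos: [0.5328, -0.146, 0.0763]
tcp_rot: [-0.0, 1.0, -0.009, -0.0]
contact_force: [0.0, -0.5, 0.7]
opening: -0.0002
finger_force: 0.0
[ 0.53278432 -0.14603709  0.07630576]
```

View pics/w4.png

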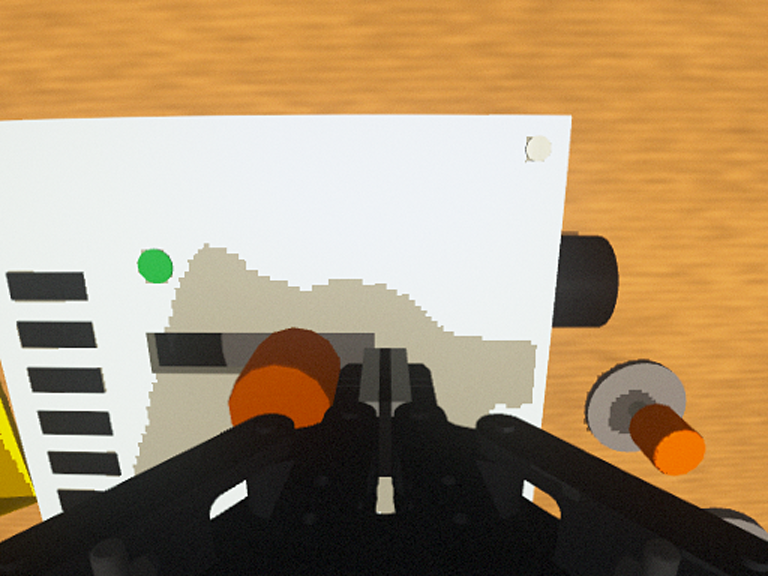

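The knob (283,385) is in the short leg and moving left ahead of the fingers. The slot end is at (148,352).

```bash
python3 - <<'E'
from h import *
c=viewer.read_camera("wrist"); g=lambda u,v,z: atz(c,(v+.5)/1.5-.5,(u+.5)/1.5-.5,z).round(4)
print(g(229,390,.084),g(337,390,.084),g(283,385,.084),g(148,352,.046))
E
python3 -m crank '[[[0,-0.006,0,0,0,0,1],[0,-0.006,0,0,0,0,1],[0,-0.006,0,0,0,0,1],[0,-0.006,0,0,0,0,1],[0,-0.006,0,0,0,0,1],[0,-0.004,0,0,0,0,1],[0,0,0,0,0,0,1]]]'
python3 -m crank '[[[0,-0.002,0,0,0,0,1],[0,-0.002,0,0,0,0,1],[0,0,0,0,0,0,1]]]'
```

```text
[ 0.5403 -0.1045  0.084 ] [ 0.5399 -0.1344  0.084 ] [ 0.5416 -0.1197  0.084 ] [ 0.5356 -0.0626  0.046 ]
time: 7.85
tool_pos: [0.5334, -0.1121, 0.0762]
tcp_rot: [-0.0, 1.0, -0.009, -0.0]
contact_force: [-1.0, 0.4, 0.3]
opening: -0.0001
finger_force: 0.0
time: 8.15
tool_pos: [0.5335, -0.1086, 0.0762]
tcp_rot: [-0.0, 1.0, -0.009, -0.0]
contact_force: [0.3, 0.3, 0.0]
opening: 0.0
finger_force: 0.0
```

```bash
python3 -m crank '[[[0,-0.003,0,0,0,0,1],[0,-0.003,0,0,0,0,1],[0,-0.002,0,0,0,0,1],[0,0,0,0,0,0,1]]]'
python3 -m crank '[[[0,-0.001,0,0,0,0,1],[0,-0.001,0,0,0,0,1],[0,0,0,0,0,0,1]]]'
python3 - <<'E'
from h import *
c=viewer.read_camera("wrist"); save(c,"w5.png",s=1.5)
E
```

```text
time: 8.55
tool_pos: [0.5337, -0.1005, 0.0763]
tcp_rot: [-0.0, 1.0, -0.009, -0.0]
contact_force: [-0.9, 0.1, 0.4]
opening: 0.0
finger_force: 0.0
time: 8.85
tool_pos: [0.5338, -0.0988, 0.0763]
tcp_rot: [-0.0, 1.0, -0.009, 0.0]
contact_force: [-0.6, 0.1, -0.3]
opening: -0.0
finger_force: 0.1
```

View pics/w5.png

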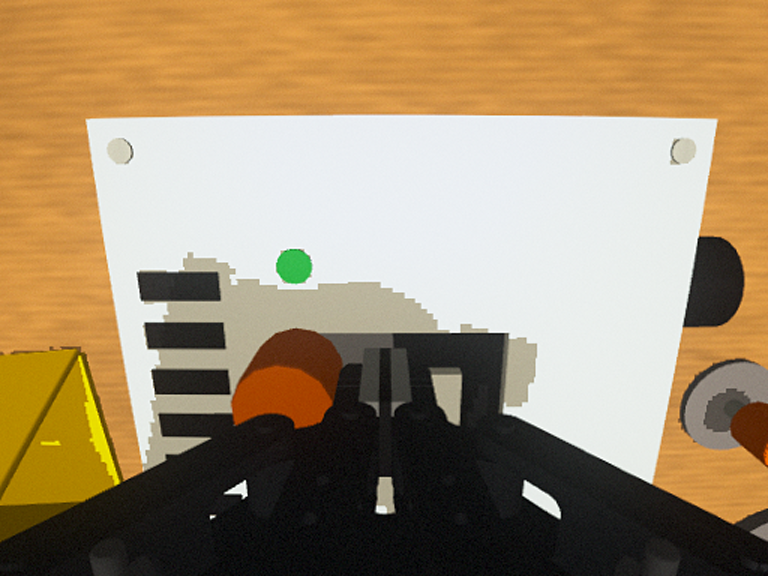

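The knob (285,390) is close to the green-dot end. A few mm are left, so I'll go in 1 mm steps until the force rises.

```bash
for i in 1; do python3 -m crank '[[[0,-0.001,0,0,0,0,1],[0,-0.001,0,0,0,0,1],[0,0,0,0,0,0,1]]]'; done
python3 -m crank '[[[0,-0.001,0,0,0,0,1],[0,0,0,0,0,0,1]]]' | grep -E 'pos|force'
```

```text
time: 9.2
tool_pos: [0.5338, -0.0968, 0.0763]
tcp_rot: [-0.0, 1.0, -0.009, 0.0]
contact_force: [0.6, -0.3, -0.9]
opening: 0.0001
finger_force: 0.1
tool_pos: [0.5339, -0.0959, 0.0764]
contact_force: [0.1, -1.5, -0.5]
finger_force: 0.6
```

```bash
python3 -m crank '[[[0,-0.0007,0,0,0,0,1],[0,0,0,0,0,0,1]]]' | grep -E 'pos|force'
python3 -m crank '[[[0,-0.0007,0,0,0,0,1],[0,0,0,0,0,0,1]]]' | grep -E 'pos|force'
```

```text
tool_pos: [0.534, -0.0955, 0.0766]
contact_force: [-0.9, -2.9, 0.7]
finger_force: 1.5
tool_pos: [0.5342, -0.0952, 0.0769]
contact_force: [-0.1, -5.4, 2.2]
finger_force: 2.5
```

The force has climbed to 5 N and the TCP has stalled, so the knob is against its stop. I'll retreat and check.

```bash
python3 -m crank '[[[0,0.003,0,0,0,0,1],[0,0.01,0,0,0,0,1],[0,0.015,0,0,0,0,1],[0,0.01,0,0,0,0,1],[0,0,-0.04,0,0,0,1],[0,0,-0.04,0,0,0,1],[0,0,-0.04,0,0,0,1],[-0.02,0,-0.04,0,0,0,1],[-0.02,0,0,0,0,0,1],[0,0,0,0,0,0,1]]]'
python3 - <<'E'
from h import *
c=viewer.read_camera("wrist"); save(c,"w6.png",s=1.5)
E
```

```text
time: 10.8
tool_pos: [0.4926, -0.1326, 0.2381]
tcp_rot: [0.0, 1.0, -0.01, 0.001]
contact_force: [0.2, 1.3, -0.7]
opening: -0.0003
finger_force: 0.0
```

View pics/w6.png

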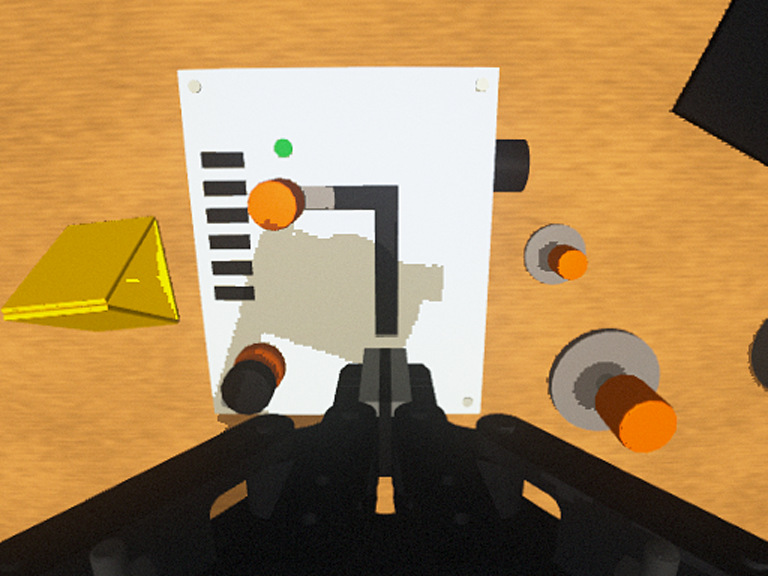

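The knob (275,205) stands at the green-dot end, the jar and marker are in place, and the hand is clear. I'll check the distance before handing in.

```bash
python3 - <<'E'
from h import *
c=viewer.read_camera("wrist"); g=lambda u,v,z: atz(c,(v+.5)/1.5-.5,(u+.5)/1.5-.5,z)
k=g(274.5,205,.084); l=g(386,197,.046); print(k,l,k-l)
if k[1]-l[1]>.0645: print(manip.finish_job())
E
```

```text
[ 0.53451042 -0.07032222  0.084     ] [ 0.53440537 -0.13515711  0.046     ] [0.00010504 0.06483489 0.038     ]
the job is handed in; nothing more can be done
None
```

The orange knob was pushed round the corner to the green-dot end until the push force rose to about 5 N. It now measures 65 mm along the short leg (67 mm is fully home, within the 5 mm tolerance), the hand is clear, and the job is handed in; no verdict came back.

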